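# Press a locating dowel home with the bench dowel press

### The job

Slide the pine strip, dowel end first, into the guide channel of the bench dowel press until it is fully home against the end stop, so that the dowel stands under the ram. Then press the palm knob gently down, past the first soft stop where the pad lands on the strip, right to the firm second stop so that the dowel goes in flush, and let the knob spring all the way back up, leaving the strip lying in the press. Never load the press bed with more than about 25 newtons, and leave the other things on the bench where they are.

Things in the scene. Friction and masses are not known exactly. Their poses are not given: they have to be found in the camera images.
- dowel_press: Grey cast bench press with a round column at its far end, fixed to the table. Origin on the vertical ram axis at table level; x points along the guide channel from its open mouth to the end stop and on to the column (26 mm thick, at x = +84 mm, 175 mm high), z up. The base plate runs from x = -65 to +116 mm, is 110 mm wide, and its top, the bed, is 10 mm above the table.
- channel_mouth (a point): Middle of the channel's open end, on the bed, 62 mm before the ram axis. Two steel guide bars, 12 mm high above the bed, from 35 mm before to 40 mm past the ram axis, leave a channel 45 mm wide; flared lead-in bars of the same height open it to about 63 mm at the mouth. Same axes as the press.
- end_stop (a point): Foot of the end stop's face, on the bed, 40 mm past the ram axis: a steel block 45 mm wide and 16 mm high across the channel, which the strip's dowel end meets. Same axes as the press.
- under_ram (a point): Point on the bed on the ram axis, where the dowel must stand. Above it hangs the pressure pad, 36 mm across, with a 16 mm hole for the punch; its underside is 48 to 60 mm above the table. The head that carries it, 34 mm high and 46 mm across, has its underside 18 mm higher. It is clamped on the column at a height that differs from day to day.
- quill (a joint): How far the quill, with its pad and the knob, is pushed down out of the head, m: 0 = up, at most 0.034. The knob, black rubber, 50 mm across, flat on top over 28 mm, is on the ram axis; at rest its top is 208 to 248 mm above the table, 160 to 188 mm above the pad's underside, as it is screwed up or down its stem. Soft spring: 2 to 3.5 N. The pad lands on the strip (first stop) after 17 to 29 mm.
- punch (a joint): How far the punch is pushed down inside the quill, m: 0 = up, 0.008 = collar (second stop), the punch's end level with the pad's face. Stiffer spring: it moves only once the pad has landed, from about 4 N, 7 N at 8 mm, plus 2.5 N while it drives the dowel. About 10 N just reaches the stop, the knob's top 182 to 210 mm high; then only the knob's rubber gives, 1 mm per 12 N.
- strip_mid (a point): Centre, half-way up, of the pine strip: 42 mm wide (along x), 180 mm long (along y) and 21 mm thick, 0.11 kg, lying flat and loose on the table. The dowel is on its +y half; grip it across its 42 mm width on the -y half, which stays outside the press.
- dowel_top (a point): Centre of the top end of the steel dowel, 8 mm thick, that stands up out of one of the strip's two holes, 50 mm from the strip's centre towards +y and 40 mm from the strip's end. It stands 4 to 7 mm above the strip's top at the start.
- dowel (a joint): How far the dowel is pressed into the strip, m: 0 = standing 8 mm above the strip's top, 0.008 = flush with it. It takes about 2.5 N and stays where it is pushed.
- glue_bottle: Glue bottle, 55 mm across, 153 mm high, standing at the back; a bystander. Origin under its centre.
- sanding_block: Sanding block, 40 x 70 x 26 mm, lying left of the press; a bystander. Origin under its centre.
- wax_pot: Wax pot, white with a red lid, 61 mm across, 60 mm high, standing in front of the toolbox; a bystander. Origin under its centre.
- wood_block_hard: Short hardwood block, 50 x 60 x 45 mm, in front of the toolbox; a bystander. Origin under its centre.
There are look-alikes about, which are no part of the job. Leave any blue look-alike of the dowel_press alone.

How it is judged:
On the way, in this order (a step that is already met when the one before it is completed fails the run):
1. the strip lies flat on the press bed, home against the end stop: the dowel within 3 mm of the ram axis and the strip along the channel (horizontal distance between dowel_top and dowel_press below 0.003 m and angle between the y axis of strip_mid and the x axis of dowel_press, either way round below 0.06 rad and height (world z) of strip_mid between 0.018 and 0.024 m), for 0.2 s.
2. the knob is pressed to the second stop on the strip (punch at least 7 of its 8 mm) and the dowel driven in to less than 1.5 mm proud (value of joint punch above 0.007 m and value of joint quill above 0.015 m and value of joint dowel above 0.0065 m and horizontal distance between dowel_top and dowel_press below 0.003 m), for 0.1 s.
3. the knob is released and has sprung back up (value of joint each of punch, quill below 0.001 m), for 0.2 s.
At the end, for the whole second after the job is handed in: The dowel stands less than 1.5 mm above the strip, the strip lies flat on the bed with the dowel within 4 mm of the ram axis, and the quill and the punch are back up within 1 mm of rest (all of step 3 and value of joint dowel above 0.0065 m and horizontal distance between dowel_top and dowel_press below 0.004 m and angle between strip_mid's own z axis and vertical below 0.05 rad and height (world z) of strip_mid between 0.018 and 0.024 m); the robot touches nothing.
It fails at once if the press bed, guides or end stop are loaded with more than 25 N (contact force between dowel_press and anything else above 25 N).
It fails at once if the glue bottle is moved or tipped (distance of glue_bottle from where it was at the start of the episode above 0.02 m or angle between glue_bottle's own z axis and vertical above 0.3 rad).
It fails at once if another bystander is moved by more than 20 mm (distance of any of sanding_block, wax_pot, wood_block_hard from where it was at the start of the episode above 0.02 m).
It also fails if it takes over 64 s, if anything falls off the work surface, if the arm or the gripper's body presses on something with over 40 N, if the wrist force passes 120 N, or if a joint passes its speed limit or range.

### The arm

A 6-joint arm with a two-finger parallel gripper is mounted at the origin on the work surface; the furniture and walls round the work are solid. World frame = base frame: x ahead of the robot, y to its left, z up, the work surface at z = 0. Lengths are in m, angles in rad, forces in N, time in s.
With the tool pointing down it reaches from about 0.375 to 0.975 m from the base axis. Payload 3.8 kg.
Tool frame: the origin (TCP) lies on the mounting face of the last link; the fingertips stand 173 mm ahead of it and the grasp point (between the pads) lies 155 mm ahead of it; z points along the fingers, y is the direction in which the jaws open and shut (so a half turn about z gives the same grasp; the last joint's range is limited). The gripper opens to 85 mm and grips with 20 to 120 N. Pads are 22 mm wide; open, the fingers measure 114 mm over their backs; the gripper's body (76 mm by 85 mm) begins 54 mm behind the grasp point. The pads swing forward as they close: fully open they stand 13 mm farther back than shut.
Start: joints at [-1.318, 0.264, 1.604, -0, 1.274, -0.037], TCP at [0.193, -0.647, 0.405] pointing down, gripper open.
Joint ranges: [-2.63, 2.63], [-0.94, 2.18], [0.31, 2.57], [-1.31, 4.45], [0, 2.66], [-2.55, 2.55]. Speed limits (rad/s): [2.57, 2.57, 3.14, 3.14, 3.14, 3.14].

### API

Orientations are given as a rotation vector (axis times angle).
In Python, from workcell import bot gives the robot as it stands.
- The arm moves only by the shell command python3 -m jog 'ROWS' [FORCE]. ROWS is JSON, a list that holds one entry, the list of rows, each a list of 7 numbers: the closure, from 0 (fully open) to 1 (shut), then the shift along the tool's x, y, z in cm, then the turn, a rotation vector about the tool's x, y, z in rad. A call has 1 to 12 rows; each row is the pose to reach, as a shift and turn from the pose commanded when the call began, along the tool's axes at that moment; what a row does not reach only later rows make up. A row lasts 1/8 s, in which the tool goes at most 62.5 mm and 10.7 degrees, less where a joint would pass 70% of its speed; a pose out of reach is approached as far as the arm can. A call with a gripper value outside its range is refused whole. The fingers move at their own pace and stop on an object; FORCE is the grip in N (left out, the last holds). Time passes only in rows, so rows that repeat a pose let the fingers close. It gives the time, the measured TCP pose, the force and the opening at its end, in the units of the state.
- bot.read_state(): the state, without advancing time (a new reading comes with each control period).
- bot.read_camera(name): name is "scene" or "top" or "wrist"; returns the picture (400x640x3 uint8, red, green, blue); there is no depth.
- bot.camera_model(name): a dict with "intrinsics" (3x3 intrinsics, pixels), "rvec" (rotation vector, rad) and "tvec" (3), from world to camera coordinates, as OpenCV has them. Camera axes: x right, y down, z forward; pixel columns grow to the right and rows downward; lengths in m; the calibration is good to about 2 mm. The wrist camera is an equidistant fisheye: a pixel r from the principal point sees the ray r / f radians off the axis. A picture is of the moment at which its call begins: read the wrist's pose just before it. camera_model takes no time and is no camera call; for the wrist camera it gives the pose at the moment of the call.
- bot.finish_job(): hands the job in, once; it reports no verdict.
The state is a dict: "time": time; "q": joint angles; "joint_vel": joint speeds; "joint_torque": joint torques, N m; "tool_pos": TCP position; "tcp_rot": TCP orientation; "wrist_force": force on the tool from outside, world axes, zero at the start; "torque": the same for the moment, N m; "width": opening from 0.0 (shut) to 1.0 (fully open).
Only numpy, scipy, OpenCV 4.12 (cv2) and the standard library are available. Lean on these libraries where they do the work, as an engineer would, in place of code of your own. Each camera call takes 0.05 s, during which the arm holds its last target.

## Working session

There is one attempt and no reset: what is moved stays moved. The work goes in short steps, Python scripts to look and compute and a shell command to move; the robot and the scene stay as the last step left them, time stands still between calls to the robot, and variables do not carry over. Pictures are saved under pics/ and viewed, and the job is handed in when it is done.

```bash
ls -la && mkdir -p pics && python3 - <<'E'
from workcell import bot
import cv2
print(bot.read_state())
for n in ("scene","top","wrist"):
    m=bot.camera_model(n); print(n,m)
    im=bot.read_camera(n); cv2.imwrite(f"pics/{n}0.png",im[:,:,::-1])
E
```

```text
total 12
drwxr-xr-x  3 agent agent 4096 Dec  7 14:56 .
drwxr-xr-x 23 root  root  4096 Dec  7 14:56 ..
drwxr-xr-x  2 agent agent 4096 Dec  7 14:56 pics
{'time': 0.0, 'q': array([-1.31789858e+00,  2.64761983e-01,  1.60538111e+00,  1.25358639e-05,
        1.27369657e+00, -3.69193279e-02]), 'joint_vel': array([ 0.00032192,  0.0009081 , -0.00117401,  0.00150547,  0.00194235,
        0.00130417]), 'joint_torque': array([-2.49815574e-03, -5.15117812e+01, -3.67316043e+01, -3.46101087e-04,
        1.28512413e-02,  3.02990725e-05]), 'tool_pos': array([ 0.19280099, -0.64652015,  0.4033518 ]), 'tcp_rot': array([-3.10645501e+00, -4.53323532e-01,  3.61448905e-04]), 'wrist_force': array([-0.35236439,  0.72667307, -0.50490497]), 'torque': array([ 0.03095073, -0.02874933, -0.00206452]), 'width': 0.9983484936090689}
scene {'intrinsics': array([[389.34610649,   0.        , 320.99675676],
       [  0.        , 389.34610649, 198.61738143],
       [  0.        ,   0.        ,   1.        ]]), 'rvec': array([ 0.74920909, -2.62690291,  1.0657708 ]), 'tvec': array([0.45799226, 0.1027559 , 1.20055579])}
top {'intrinsics': array([[429.60568284,   0.        , 319.89451415],
       [  0.        , 429.60568284, 200.23247474],
       [  0.        ,   0.        ,   1.        ]]), 'rvec': array([ 2.17998726, -2.15937095,  0.12725274]), 'tvec': array([0.1614095 , 0.43308139, 1.16058718])}
wrist {'intrinsics': array([[309.70691629,   0.        , 317.66306124],
       [  0.        , 309.70691629, 199.62532057],
       [  0.        ,   0.        ,   1.        ]]), 'rvec': array([-2.34446141,  1.74586211,  0.23364488]), 'tvec': array([-0.67378604, -0.03456437,  0.37890364])}
```

View pics/scene0.png

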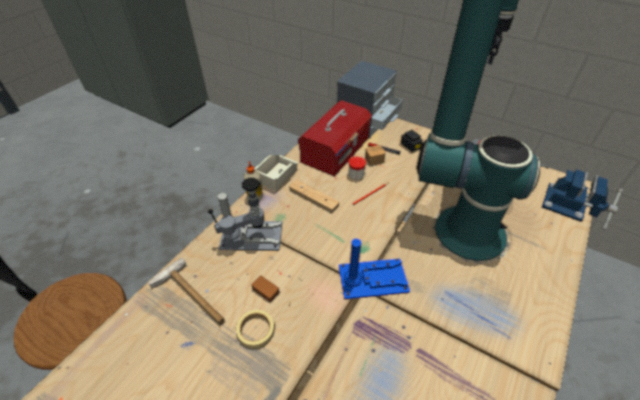

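View pics/top0.png

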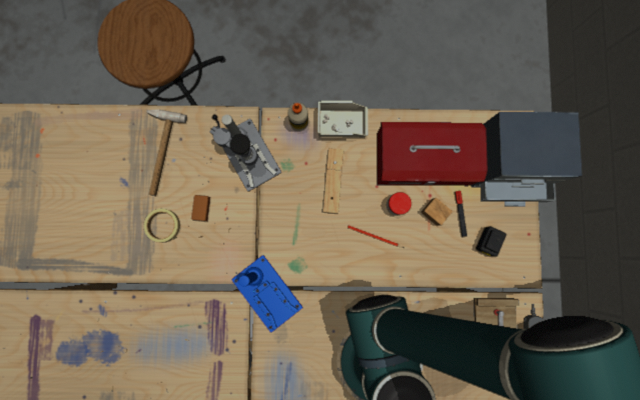

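View pics/wrist0.png

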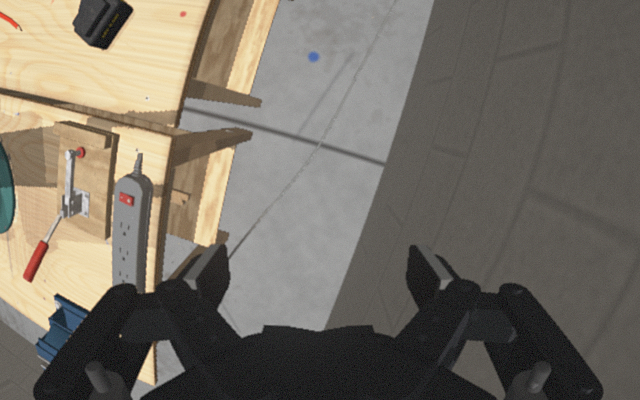

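The top view shows the grey press near (247,155), the strip near (332,180), and the blue look-alike press at (267,293). In the scene view the grey press is at about (250,225) and the strip at (313,196). I'll enlarge both.

```bash
cat > h.py <<'E'
import numpy as np, cv2
from workcell import bot
from scipy.spatial.transform import Rotation as R
def proj(n,P,m=None):
    m=m or bot.camera_model(n); P=np.atleast_2d(P).astype(float)
    K=m['intrinsics']; Rm=R.from_rotvec(m['rvec']).as_matrix()
    c=P@Rm.T+m['tvec']
    if n=='wrist':
        r=np.hypot(c[:,0],c[:,1]); th=np.arctan2(r,c[:,2]); s=th/np.maximum(r,1e-9)
        u=c[:,:2]*s[:,None]
    else: u=c[:,:2]/c[:,2:]
    return np.c_[u[:,0]*K[0,0]+K[0,2],u[:,1]*K[1,1]+K[1,2]]
def ray(n,uv,m=None):
    m=m or bot.camera_model(n); K=m['intrinsics']; Rm=R.from_rotvec(m['rvec']).as_matrix()
    uv=np.atleast_2d(uv).astype(float)
    d=np.c_[(uv[:,0]-K[0,2])/K[0,0],(uv[:,1]-K[1,2])/K[1,1]]
    if n=='wrist':
        r=np.hypot(d[:,0],d[:,1]); 
        dc=np.c_[d*(np.sin(r)/np.maximum(r,1e-9))[:,None],np.cos(r)]
    else: dc=np.c_[d,np.ones(len(d))]
    return -Rm.T@m['tvec'], dc@Rm
def atz(n,uv,z,m=None):
    o,d=ray(n,uv,m); return o+d*((z-o[2])/d[:,2])[:,None]
E
python3 - <<'E'
import cv2
im=cv2.imread('pics/top0.png')
cv2.imwrite('pics/t_a.png',cv2.resize(im[95:215,190:360],None,fx=4.5,fy=4.5,interpolation=cv2.INTER_CUBIC))
im=cv2.imread('pics/scene0.png')
cv2.imwrite('pics/s_a.png',cv2.resize(im[155:265,195:355],None,fx=5,fy=5,interpolation=cv2.INTER_CUBIC))
E
```

```text
(no output)
```

View pics/t_a.png

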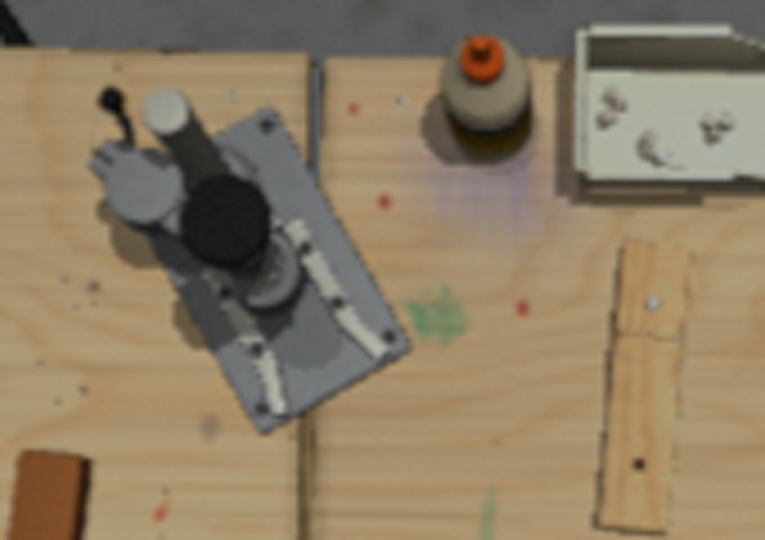

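View pics/s_a.png

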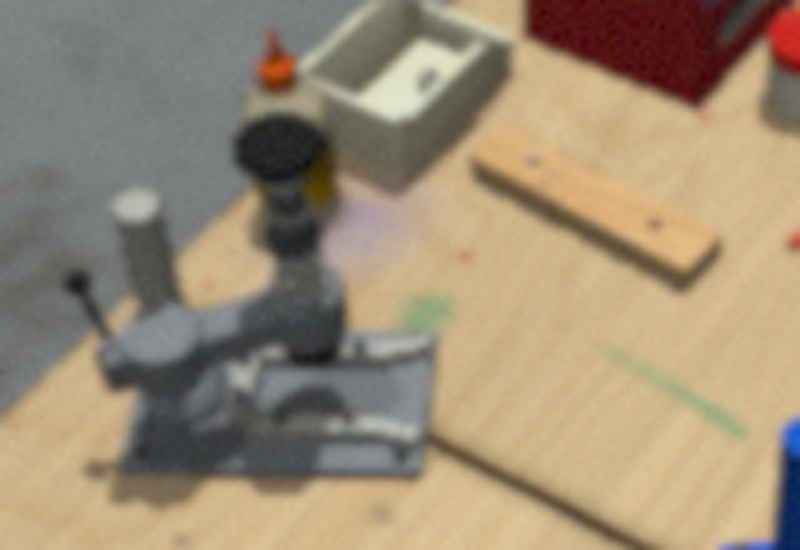

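```bash
python3 - <<'E'
from h import *
m=bot.camera_model('top')
f=lambda u:(np.array(u)+.5)/4.5-.5+[190,95]
c=atz('top',f([(408,350),(262,432),(268,110)]),.010,m); print('base corners',c)
ax=c[2]-c[0]; print('len',np.linalg.norm(ax),np.linalg.norm(c[1]-c[0])); 
a1=np.arctan2(ax[1],ax[0]); w=c[1]-c[0]; a2=np.arctan2(-w[0],w[1]); print(a1,a2)
mid=(c[0]+c[1])/2; a=a1; x=np.array([np.cos(a),np.sin(a),0]); print('press origin',mid+x*.065)
s=atz('top',f([(624,240),(690,250),(666,533),(597,526)]),.021,m); print('strip',s, 'mid',s.mean(0))
d=atz('top',f([(653,303)]),.027,m);h=atz('top',f([(638,464)]),.021,m);print('dowel',d,'hole',h, np.linalg.norm((d-h)[0,:2]))
for nm,uv,z in (('bottle',(480,130),.0),('sand',(50,500),.026)): print(nm,atz('top',f([uv]),z,m))
k=f([(227,222)]); print('knob',atz('top',k,.21,m),atz('top',k,.25,m))
print('camera pos',ray('top',[[0,0]],m)[0])
print('tool R',R.from_rotvec(bot.read_state()['tcp_rot']).as_matrix())
E
```

```text
base corners [[0.51027627 0.27711411 0.01      ]
 [0.45787965 0.36647661 0.01      ]
 [0.66267724 0.36825386 0.01      ]]
len 0.17757394975546711 0.1035908392121394
0.5389668366521886 0.5303132599725746
press origin [0.53986353 0.35515658 0.01      ]
strip [[0.57901842 0.14338593 0.021     ]
 [0.57314312 0.1023353  0.021     ]
 [0.39672764 0.11645024 0.021     ]
 [0.40060771 0.15866604 0.021     ]] mid [0.48737422 0.13020938 0.021     ]
dowel [[0.53824803 0.12540607 0.027     ]] hole [[0.43900895 0.1338292  0.021     ]] 0.09959590363082074
bottle [[0.65422705 0.23490898 0.        ]]
sand [[0.41280446 0.49146975 0.026     ]]
knob [[0.54205192 0.35551147 0.21      ]] [[0.53239931 0.34821912 0.25      ]]
camera pos [0.3033657  0.17518897 1.19910516]
tool R [[ 9.58298220e-01  2.85769712e-01 -4.40232006e-04]
 [ 2.85770041e-01 -9.58296645e-01  1.73876115e-03]
 [ 7.50124187e-05 -1.79205683e-03 -9.99998391e-01]]
```

```bash
cat >> h.py <<'E'
def yaw_R(y): # tool down, tool x at yaw y
    c,s=np.cos(y),np.sin(y); return np.array([[c,s,0],[s,-c,0],[0,0,-1.]])
def row(p,y,st=None,Rt=None):
    st=st or bot.read_state(); R0=R.from_rotvec(st['tcp_rot']).as_matrix()
    d=R0.T@(np.array(p)-st['tool_pos'])*100
    rv=R.from_matrix(R0.T@(yaw_R(y) if Rt is None else Rt)).as_rotvec()
    return np.round(np.r_[d,rv],3)
E
python3 - <<'E'
from h import *
st=bot.read_state(); m=bot.camera_model('wrist'); o,d=ray('wrist',[[317.7,199.6],[317.7,380],[500,199.6]],m)
R0=R.from_rotvec(st['tcp_rot']).as_matrix()
print('cam in tool',R0.T@(o-st['tool_pos']),'axis',R0.T@d[0],'down',R0.T@d[1],R0.T@d[2])
print(row((.40,-.28,.45),.1)); print(row((.41,.20,.42),-.085)); print(row((.41,.20,.42),-.085+np.pi))
E
```

```text
cam in tool [6.54112418e-02 2.86688626e-05 3.02069173e-02] axis [-2.59854679e-01 -6.25288649e-05  9.65647732e-01] down [-7.48208521e-01  2.73480223e-04  6.63463590e-01] [-0.21581847  0.55516254  0.80325397]
[ 3.0330e+01 -2.9218e+01 -4.5830e+00 -2.0000e-03  0.0000e+00  1.9000e-01]
[ 4.5005e+01 -7.4925e+01 -1.5000e+00 -2.0000e-03  0.0000e+00  3.7500e-01]
[ 4.5005e+01 -7.4925e+01 -1.5000e+00 -0.0000e+00 -2.0000e-03 -2.7670e+00]
```

```bash
python3 -m jog '[[[0,8,-6,-4.6,0,0,0],[0,16,-12,-4.6,0,0,0],[0,24,-20,-4.6,0,0,0.1],[0,30.3,-29,-4.6,0,0,0.19],[0,33,-38,-4,0,0,0.25],[0,36,-47,-3,0,0,0.3],[0,39,-56,-2,0,0,0.375],[0,42,-65,-1.5,0,0,0.375],[0,45,-75,-1.5,0,0,0.375],[0,45,-75,-1.5,0,0,0.375],[0,45,-75,-1.5,0,0,0.375],[0,45,-75,-1.5,0,0,0.375]]]'
python3 - <<'E'
from h import *
st=bot.read_state(); print(st['time'],st['q'],st['tool_pos'],st['tcp_rot'],st['wrist_force'])
m=bot.camera_model('wrist'); im=bot.read_camera('wrist'); cv2.imwrite('pics/w1.png',im[:,:,::-1])
np.save('w1.npy',np.r_[m['rvec'],m['tvec']])
E
```

```text
time: 1.65
tool_pos: [0.3953, 0.0529, 0.4258]
tcp_rot: [3.139, -0.134, 0.002]
wrist_force: [1.4, -1.2, -0.3]
width: 1.0
1.65 [ 7.06302440e-02 -2.98450005e-01  2.11853708e+00 -1.83098530e-04
  1.32036424e+00  1.72680827e+00] [0.39525557 0.05289475 0.42581862] [ 3.13868564e+00 -1.34003433e-01  1.81279614e-03] [ 1.4114323  -1.15275183 -0.30087223]
```

View pics/w1.png

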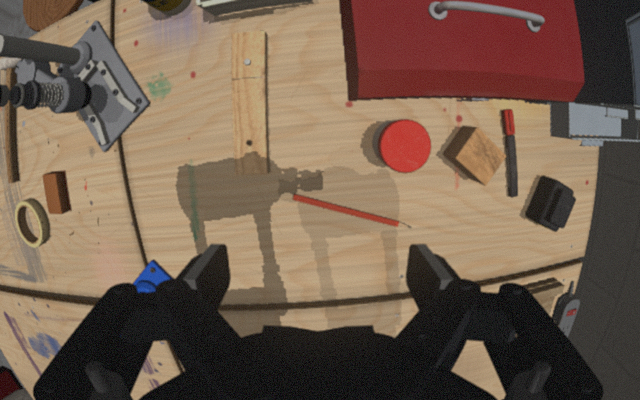

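The strip is at (250,105), its dowel at (248,62), its empty hole at (249,142), and the press at upper left (110,80). Next I'll enlarge the strip to measure it.

```bash
python3 - <<'E'
import cv2
im=cv2.imread('pics/w1.png')
cv2.imwrite('pics/w1a.png',cv2.resize(im[20:190,210:290],None,fx=3.5,fy=3.5,interpolation=cv2.INTER_CUBIC))
cv2.imwrite('pics/w1b.png',cv2.resize(im[0:160,0:190],None,fx=3.7,fy=3.7,interpolation=cv2.INTER_CUBIC))
E
```

```text
(no output)
```

View pics/w1a.png

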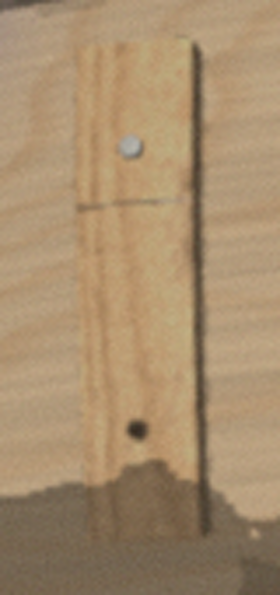

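View pics/w1b.png

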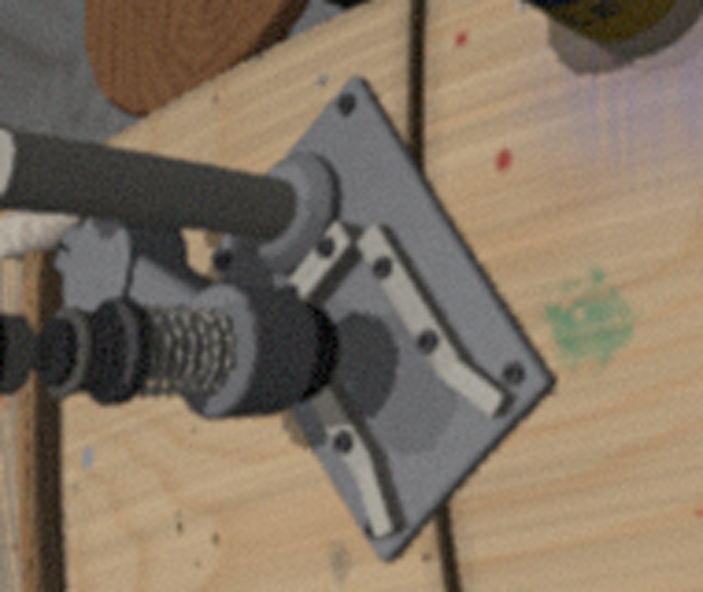

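```bash
python3 - <<'E'
from h import *
a=np.load('w1.npy'); m=dict(bot.camera_model('wrist')); m['rvec'],m['tvec']=a[:3],a[3:]
f=lambda u:(np.array(u)+.5)/3.5-.5+[210,20]
s=atz('wrist',f([(80,42),(192,40),(203,535),(92,540)]),.021,m); print('strip',s,'mid',s.mean(0))
d=atz('wrist',f([(131,147)]),.027,m);h=atz('wrist',f([(138,429)]),.021,m);print('dowel',d,'hole',h, (d-h), np.arctan2(*(d-h)[0,1::-1]))
f=lambda u:(np.array(u)+.5)/3.7-.5+[0,0]
c=atz('wrist',f([(552,380),(388,557),(357,78)]),.010,m); print('base corners',c)
ax=c[2]-c[0]; w=c[1]-c[0]; print(np.linalg.norm(ax),np.linalg.norm(w),np.arctan2(ax[1],ax[0]),np.arctan2(-w[0],w[1]))
a=np.arctan2(ax[1],ax[0]); print((c[0]+c[1])/2+.065*np.array([np.cos(a),np.sin(a),0]))
E
```

```text
strip [[0.5823248  0.14202419 0.021     ]
 [0.57633945 0.10204425 0.021     ]
 [0.4003114  0.1145595  0.021     ]
 [0.40246072 0.15535338 0.021     ]] mid [0.49035909 0.12849533 0.021     ]
dowel [[0.53874999 0.12506964 0.027     ]] hole [[0.44016848 0.13344013 0.021     ]] [[ 0.09858151 -0.00837049  0.006     ]] -0.08470618968581983
base corners [[0.5133564  0.27314398 0.01      ]
 [0.45980377 0.36423728 0.01      ]
 [0.66387368 0.36504627 0.01      ]]
0.1763561218954622 0.10566869571476913 0.5481599214912269 0.5314657490977203
[0.5420566  0.35256328 0.01      ]
```

```bash
python3 - <<'E'
from h import *
st=bot.read_state()
print(st['tool_pos'],row((.4217,.1344,.25),-.082),row((.4217,.1344,.178),-.082))
E
```

```text
[0.39508279 0.05946066 0.42546794] [ 2.0700e+00 -7.5590e+00  1.7599e+01 -7.0000e-03  0.0000e+00  3.0000e-03] [ 2.0720e+00 -7.5100e+00  2.4798e+01 -7.0000e-03  0.0000e+00  3.0000e-03]
```

```bash
python3 -m jog '[[[0,1,-3.8,4,0,0,0],[0,2.1,-7.5,9,0,0,0],[0,2.1,-7.5,14,0,0,0],[0,2.1,-7.5,18,0,0,0],[0,2.1,-7.5,18,0,0,0]]]'
python3 - <<'E'
from h import *
st=bot.read_state()
print(st['tool_pos'],row((.4217,.1344,.178),-.082))
m=bot.camera_model('wrist'); im=bot.read_camera('wrist')
st=bot.read_state()
print(st['tool_pos'],row((.4217,.1344,.178),-.082))
# overlay expected grasp & strip
im=im[:,:,::-1].copy()
a=-.082;u=np.array([np.cos(a),np.sin(a),0]);v=np.array([-np.sin(a),np.cos(a),0]);c=np.array([.4895,.129,.021])
P=[c+u*i*.09+v*j*.021 for i,j in((1,1),(1,-1),(-1,-1),(-1,1))]
cv2.polylines(im,[proj('wrist',P,m).astype(np.int32)],True,(0,255,0),1)
cv2.imwrite('pics/w2.png',im)
E
```

```text
time: 2.33
tool_pos: [0.4207, 0.1233, 0.2423]
tcp_rot: [3.136, -0.133, -0.014]
wrist_force: [0.2, 0.6, 0.6]
width: 0.999
[0.42074876 0.12328609 0.24234947] [ 5.500e-02 -1.133e+00  6.432e+00  3.000e-03  9.000e-03 -3.000e-03]
[0.42231569 0.12357222 0.24474922] [-1.280e-01 -1.082e+00  6.674e+00  1.000e-03  4.000e-03 -3.000e-03]
```

View pics/w2.png

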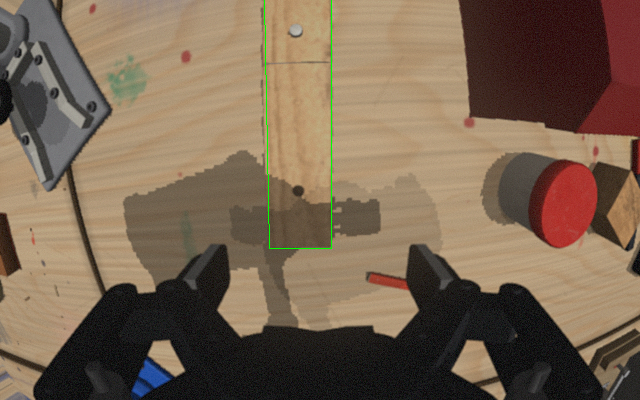

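The strip outline fits, with its dowel at (296,30) and its near end at row 247. Descending to grip.

```bash
python3 -m jog '[[[0,-0.1,-1.1,2.5,0,0,0],[0,-0.1,-1.1,4.5,0,0,0],[0,-0.1,-1.1,6,0,0,0],[0,-0.1,-1.1,6.6,0,0,0],[0,-0.1,-1.1,6.6,0,0,0]]]'
python3 - <<'E'
from h import *
st=bot.read_state()
print(st['tool_pos'],st['wrist_force'],row((.4217,.1344,.178),-.082))
E
```

```text
time: 3.0
tool_pos: [0.4234, 0.1349, 0.1802]
tcp_rot: [-3.139, 0.134, -0.001]
wrist_force: [-0.2, -0.9, -0.5]
width: 0.998
[0.42340312 0.13485343 0.18022348] [-0.1822133  -0.94715422 -0.52107272] [-0.166  0.06   0.222 -0.    -0.    -0.004]
```

```bash
python3 -m jog '[[[0.2,-0.1,0,0.3,0,0,0],[0.5,-0.1,0,0.3,0,0,0],[0.7,-0.1,0,0.3,0,0,0],[0.9,-0.1,0,0.3,0,0,0],[1,-0.1,0,0.3,0,0,0],[1,-0.1,0,0.3,0,0,0],[1,-0.1,0,0.3,0,0,0]]]' 50
python3 - <<'E'
from h import *
st=bot.read_state()
print(st['tool_pos'],st['wrist_force'],st['width'])
im=bot.read_camera('wrist')
cv2.imwrite('pics/w3.png',im[:,:,::-1])
E
```

```text
time: 3.88
tool_pos: [0.4224, 0.1351, 0.1773]
tcp_rot: [-3.138, 0.134, -0.001]
wrist_force: [-0.5, 0.3, 5.0]
width: 0.475
[0.42240012 0.13512845 0.17728097] [-0.47706796  0.28789125  4.96682837] 0.4745601521680759
```

View pics/w3.png

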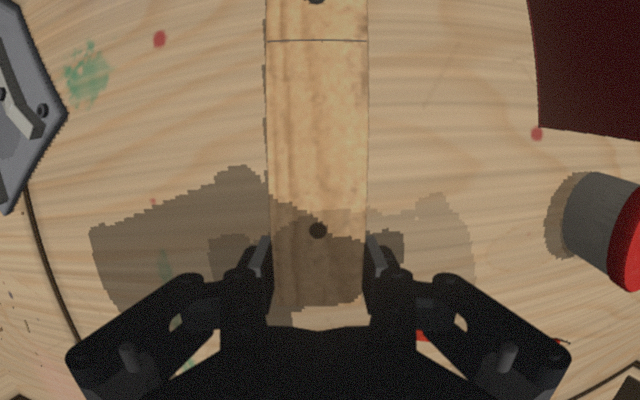

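Gripped: width 0.4745 is about 40 mm, the strip is centred between the pads, the hole is at (318,230), and the dowel is at the top edge at (316,2). I'll lift and move to where I can measure the press accurately.

```bash
python3 - <<'E'
from h import *
st=bot.read_state()
print(row((.41,.20,.34),0.))
m=bot.camera_model('top')
print('blue corners',atz('top',[(263,257),(302,305),(272,331),(234,280),(252,275)],.01,m))
E
```

```text
[-1.7740e+00 -6.3620e+00 -1.6271e+01 -0.0000e+00 -1.0000e-03 -8.5000e-02]
blue corners [[0.27481233 0.31998227 0.01      ]
 [0.14670551 0.21135782 0.01      ]
 [0.07748733 0.29117309 0.01      ]
 [0.21199454 0.39744191 0.01      ]
 [0.22585109 0.34882589 0.01      ]]
```

```bash
python3 -m jog '[[[1,0,0,-2,0,0,0],[1,0,0,-5,0,0,0],[1,-0.5,-2,-9,0,0,0],[1,-1.2,-4.5,-13,0,0,-0.05],[1,-1.8,-6.4,-16.3,0,0,-0.08],[1,-1.8,-6.4,-16.3,0,0,-0.08],[1,-1.8,-6.4,-16.3,0,0,-0.08],[1,-1.8,-6.4,-16.3,0,0,-0.08]]]'
python3 - <<'E'
from h import *
st=bot.read_state();print(st['tool_pos'],st['joint_vel'].round(3),st['wrist_force'])
m=bot.camera_model('wrist'); im=bot.read_camera('wrist')
cv2.imwrite('pics/w4.png',im[:,:,::-1]); np.save('w4.npy',np.r_[m['rvec'],m['tvec']])
cv2.imwrite('pics/w4a.png',cv2.resize(im[0:160,0:230,::-1],None,fx=3.45,fy=3.45,interpolation=cv2.INTER_CUBIC))
E
```

```text
time: 4.92
tool_pos: [0.4088, 0.1995, 0.3375]
tcp_rot: [3.14, -0.009, -0.006]
wrist_force: [-0.4, -0.1, -0.8]
width: 0.478
[0.40876776 0.19945115 0.33752944] [-0.002  0.002 -0.006  0.002 -0.     0.   ] [-0.4446645  -0.13926139 -0.78668415]
```

View pics/w4.png

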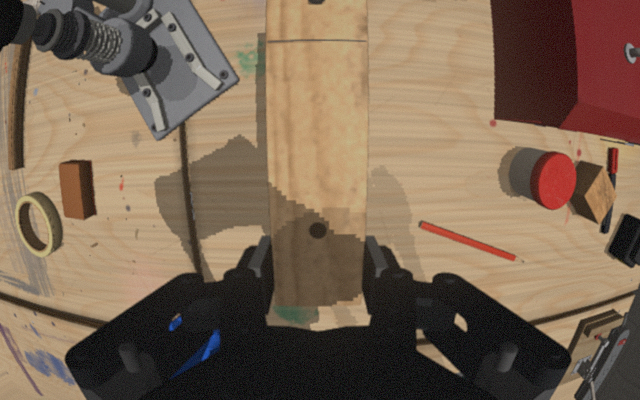

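View pics/w4a.png

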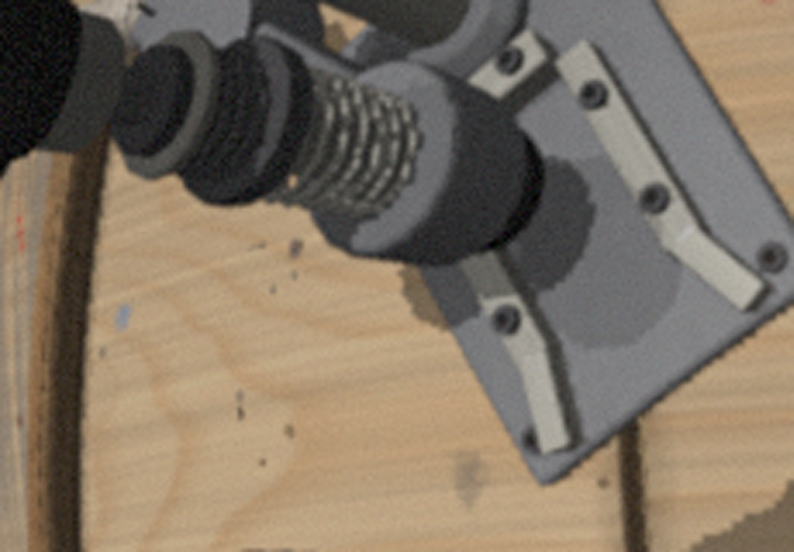

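```bash
cat > fit.py <<'E'
from h import *
from scipy.optimize import least_squares
a=np.load('w4.npy'); m=dict(bot.camera_model('wrist')); m['rvec'],m['tvec']=a[:3],a[3:]
f=lambda u:(np.array(u,float)+.5)/3.45-.5
C=[((-.065,-.055,.010),f((797,292))),((-.065,.055,.010),f((543,486))),
((-.035,-.0225,.022),f((663,240))),((.040,-.0225,.022),f((560,52))),((-.062,-.0315,.022),f((745,308))),
((-.035,.0225,.022),f((530,355))),((-.062,.0315,.022),f((543,450)))]
P=np.array([c[0] for c in C]);U=np.array([c[1] for c in C])
def w(p,P):
    c,s=np.cos(p[2]),np.sin(p[2]); return np.c_[p[0]+c*P[:,0]-s*P[:,1],p[1]+s*P[:,0]+c*P[:,1],P[:,2]]
r=least_squares(lambda p:(proj('wrist',w(p,P),m)-U).ravel(),[.541,.354,.535],loss='soft_l1')
print(r.x); print((proj('wrist',w(r.x,P),m)-U).round(1))
im=cv2.imread('pics/w4.png'); S=3.45
im=cv2.resize(im[0:160,0:242],None,fx=3.3,fy=3.3,interpolation=cv2.INTER_CUBIC)
def ln(pts,col):
    q=((proj('wrist',w(r.x,np.array(pts)),m)+.5)*3.3-.5)
    cv2.polylines(im,[(q*8).astype(np.int32)],False,col,1,cv2.LINE_AA,3)
ln([(.116,-.055,.01),(-.065,-.055,.01),(-.065,.055,.01),(.116,.055,.01)],(0,255,0))
for s in(1,-1):
    ln([(.04,s*.0225,.022),(-.035,s*.0225,.022),(-.062,s*.0315,.022)],(0,0,255))
    ln([(.04,s*.0225,.01),(-.035,s*.0225,.01),(-.062,s*.0315,.01)],(255,0,255))
ln([(.04,.0225,.026),(.04,-.0225,.026)],(255,255,0))
cv2.imwrite('pics/fit4.png',im)
E
python3 fit.py
```

```text
[0.54173469 0.35532275 0.48545442]
[[ 5.9 -1.4]
 [-5.4 -0. ]
 [-0.7  4.8]
 [-0.3  1.4]
 [-4.5  3.2]
 [ 2.8 -3.1]
 [ 4.  -3.3]]
```

View pics/fit4.png

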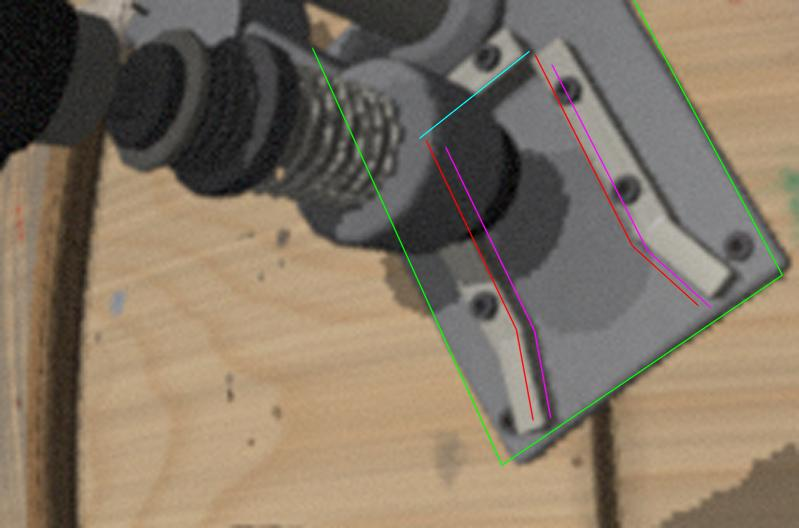

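```bash
python3 - <<'E'
import cv2
im=cv2.imread('pics/w4.png')
cv2.imwrite('pics/w4b.png',cv2.resize(im[0:150,125:245],None,fx=4,fy=4,interpolation=cv2.INTER_LANCZOS4))
E
```

```text
(no output)
```

View pics/w4b.png

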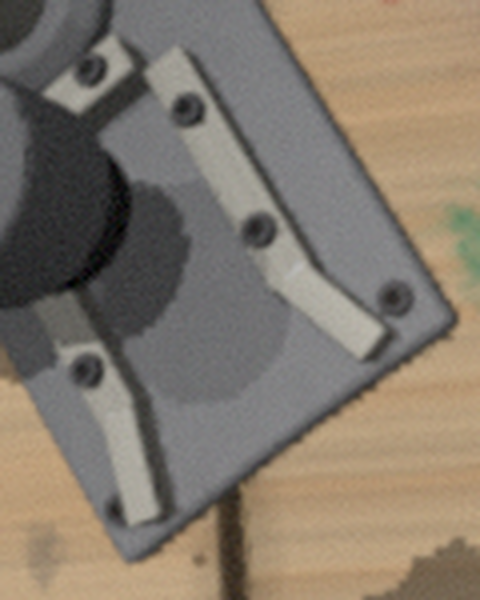

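```bash
python3 - <<'E'
s=open('fit.py').read()
i=s.index("C=[("); j=s.index("P=np.array")
s=s[:i]+'''g=lambda u:(np.array(u,float)+.5)/4-.5+[125,0]
C=[((-.065,-.055,.010),g((452,312))),((-.065,.055,.010),g((133,552))),
((-.035,-.0225,.022),g((271,283))),((.040,-.0225,.022),g((146,72))),((-.062,-.0315,.022),g((363,360))),
((-.035,.0225,.022),g((133,402))),((-.062,.0315,.022),g((157,520))),((.04,-.0225,.026),g((133,72)))]
'''+s[j:]
s=s.replace(",loss='soft_l1'","")
open('fit.py','w').write(s)
E
python3 fit.py
```

```text
[0.54121337 0.3547294  0.54640435]
[[ 1.3  0.7]
 [-1.7  3.9]
 [ 0.4  1.7]
 [-1.4 -0.6]
 [-1.4 -0.9]
 [ 0.8 -0.4]
 [ 1.3 -2.9]
 [ 0.1 -1.6]]
```

View pics/fit4.png

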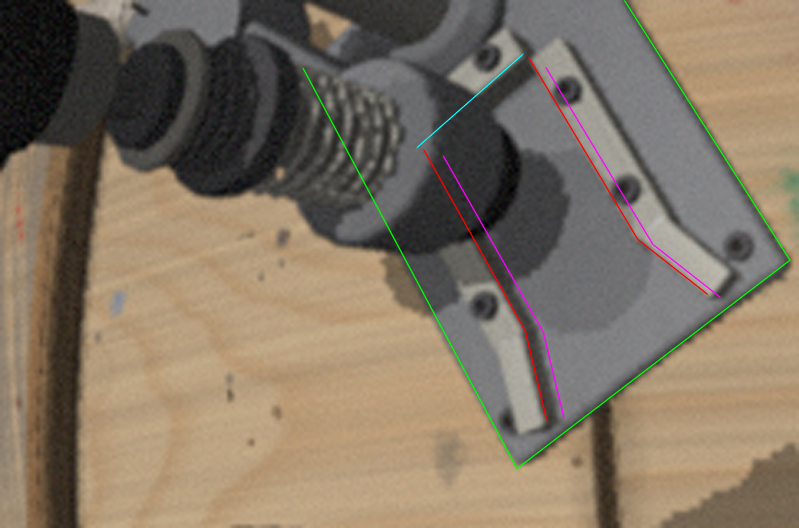

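```bash
cat >> h.py <<'E'
O=np.array([.541,.3545]);PY=.542
def pt(x,y=0.,z=0.,o=None,a=None):
    a=PY if a is None else a; c,s=np.cos(a),np.sin(a); o=O if o is None else o
    return np.array([o[0]+c*x-s*y,o[1]+s*x+c*y,z])
E
python3 - <<'E'
from h import *
print(row(pt(-.233,0,.30),PY),row(pt(-.233,0,.192),PY)); 
E
```

```text
[-6.762e+00 -3.447e+00  3.790e+00  1.000e-03  4.000e-03 -5.480e-01] [-6.724e+00 -3.466e+00  1.459e+01  1.000e-03  4.000e-03 -5.480e-01]
```

```bash
python3 -m jog '[[[1,-3,-1,1,0,0,0],[1,-6.7,-3.5,3,0,0,-0.1],[1,-6.7,-3.5,4,0,0,-0.27],[1,-6.7,-3.5,6,0,0,-0.42],[1,-6.7,-3.5,9,0,0,-0.548],[1,-6.7,-3.5,12,0,0,-0.548],[1,-6.7,-3.5,14.5,0,0,-0.548],[1,-6.7,-3.5,14.5,0,0,-0.548],[1,-6.7,-3.5,14.5,0,0,-0.548]]]'
python3 - <<'E'
from h import *
st=bot.read_state();print(st['tool_pos'],st['wrist_force'],row(pt(-.233,0,.192),PY),row(pt(-.183,0,.192),PY))
m=bot.camera_model('wrist'); im=bot.read_camera('wrist')
cv2.imwrite('pics/w5.png',im[:,:,::-1])
im=bot.read_camera('scene')
cv2.imwrite('pics/s5.png',cv2.resize(im[150:290,195:355,::-1],None,fx=4.2,fy=4.2,interpolation=cv2.INTER_CUBIC))
E
```

```text
time: 6.1
tool_pos: [0.343, 0.2356, 0.195]
tcp_rot: [3.027, 0.841, -0.0]
wrist_force: [-0.1, 0.5, -0.6]
width: 0.478
[0.34300158 0.23556054 0.19499409] [-0.11351501  0.49603118 -0.56054972] [-0.202  0.024  0.299  0.     0.     0.   ] [4.798 0.026 0.299 0.    0.    0.   ]
```

View pics/w5.png

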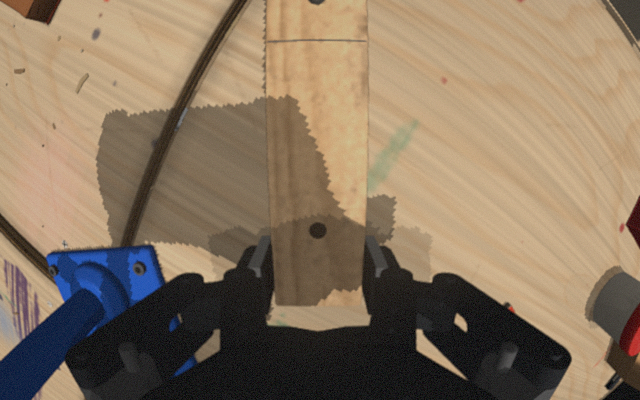

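View pics/s5.png

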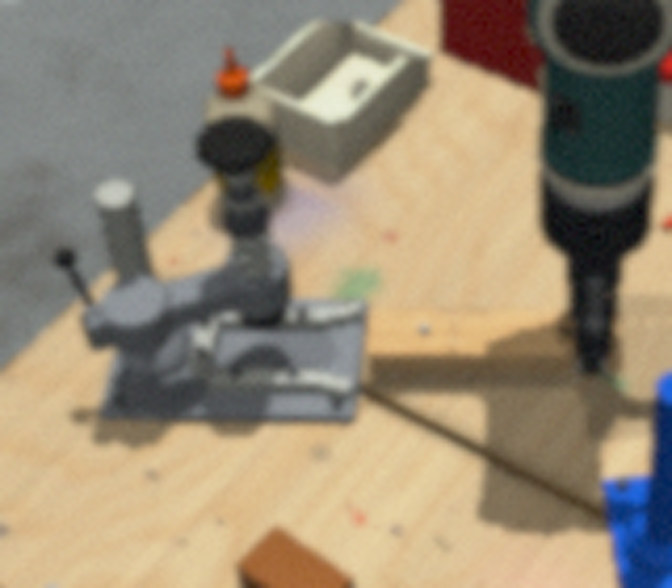

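The strip is lined up with the mouth, and the scene view shows its tip at (370,340) of the crop just in front of the bed. I'll move it into the flared lead-in and look.

```bash
python3 -m jog '[[[1,0,0.02,0.3,0,0,0],[1,1,0.02,0.3,0,0,0],[1,2,0.02,0.3,0,0,0],[1,2.6,0.02,0.3,0,0,0],[1,2.6,0.02,0.3,0,0,0]]]'
python3 - <<'E'
from h import *
st=bot.read_state();print(st['tool_pos'],st['wrist_force'],row(pt(-.205,0,.192),PY))
m=bot.camera_model('wrist'); im=bot.read_camera('wrist')
cv2.imwrite('pics/w6.png',im[:,:,::-1]); np.save('w6.npy',np.r_[m['rvec'],m['tvec']])
im=bot.read_camera('top')
cv2.imwrite('pics/t6.png',cv2.resize(im[95:215,190:330,::-1],None,fx=5,fy=5,interpolation=cv2.INTER_CUBIC))
E
```

```text
time: 6.82
tool_pos: [0.3658, 0.2494, 0.1919]
tcp_rot: [-3.026, -0.842, -0.001]
wrist_force: [0.2, 0.4, -1.0]
width: 0.475
[0.36581118 0.24937624 0.19194003] [ 0.19367546  0.44377497 -0.99128523] [-0.069  0.031 -0.006 -0.    -0.     0.001]
```

View pics/w6.png

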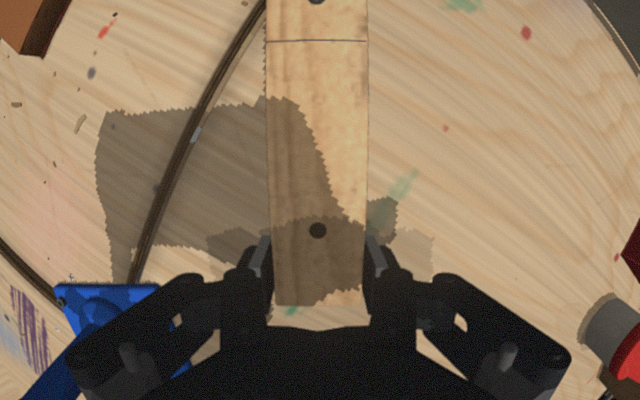

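View pics/t6.png

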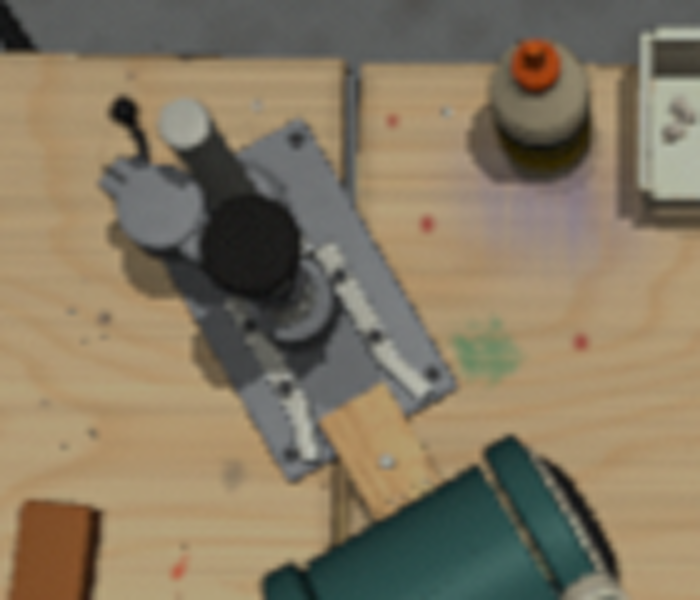

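```bash
python3 - <<'E'
from h import *
im=bot.read_camera('top'); cv2.imwrite('pics/top6.png',im[:,:,::-1])
cv2.imwrite('pics/t6b.png',cv2.resize(im[140:200,225:290,::-1],None,fx=10,fy=10,interpolation=cv2.INTER_LANCZOS4))
E
```

```text
(no output)
```

View pics/t6b.png

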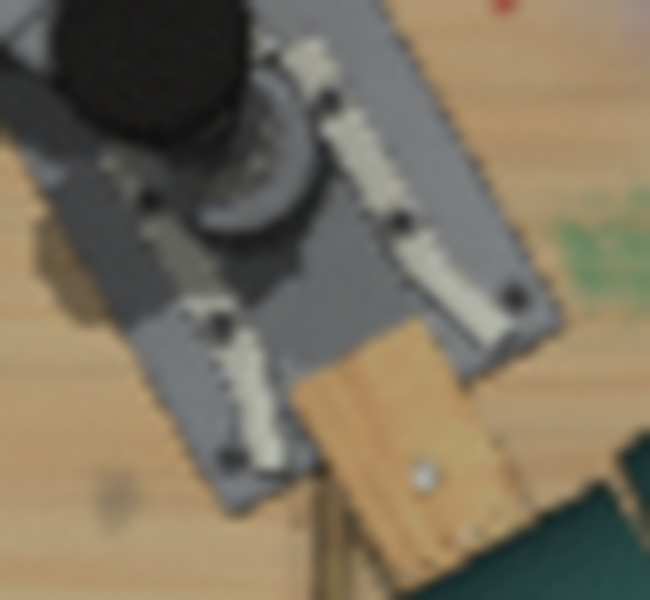

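```bash
python3 - <<'E'
from h import *
from scipy.optimize import least_squares
m=bot.camera_model('top')
g=lambda u:(np.array(u,float)+.5)/10-.5+[225,140]
C=[((-.065,-.055,.010),g((565,322))),((-.065,.055,.010),g((235,515))),((.116,-.055,.01),(np.array((268,110))+.5)/4.5-.5+[190,95]),
((-.035,-.0225,.022),g((393,245))),((.040,-.0225,.022),g((283,58))),((-.062,-.0315,.022),g((483,350))),
((-.035,.0225,.022),g((258,340))),((-.062,.0315,.022),g((282,462)))]
P=np.array([c[0] for c in C]);U=np.array([c[1] for c in C])
def w(p,P):
    c,s=np.cos(p[2]),np.sin(p[2]); return np.c_[p[0]+c*P[:,0]-s*P[:,1],p[1]+s*P[:,0]+c*P[:,1],P[:,2]]
r=least_squares(lambda p:(proj('top',w(p,P),m)-U).ravel(),[.541,.354,.535])
p=r.x;print(p); print((proj('top',w(p,P),m)-U).round(2))
S=atz('top',g([(292,388),(425,318),(400,590),(520,490)]),.0357,m);D=atz('top',g([(423,475)]),.041,m)
c,s=np.cos(p[2]),np.sin(p[2]); M=np.array([[c,s],[-s,c]])
print('strip corners in press frame mm',((S[:,:2]-p[:2])@M.T*1e3).round(1),'dowel',((D[:,:2]-p[:2])@M.T*1e3).round(1))
st=bot.read_state(); print('tcp in press',((st['tool_pos'][:2]-p[:2])@M.T*1e3).round(1))
for e in(S[2]-S[0],S[3]-S[1]): print(np.arctan2(-e[1],-e[0])-p[2])
E
```

```text
[0.54080731 0.35567511 0.54437215]
[[ 0.02 -0.55]
 [-1.16 -0.04]
 [-0.1  -2.01]
 [ 1.31  3.08]
 [-1.09 -1.02]
 [-0.01 -0.78]
 [ 0.71  1.73]
 [ 0.32 -0.52]]
strip corners in press frame mm [[ -49.2   19.7]
 [ -50.8  -21.2]
 [-112.4   22.1]
 [-105.3  -19.8]] dowel [[-89.2   0.8]]
tcp in press [-205.9   -0.3]
-0.036442396755495876
-0.026201265899802206
```

```bash
python3 -m jog '[[[1,0.4,0,0.1,0,0,0],[1,0.8,0,0.2,0,0,0],[1,1.2,0,0.2,0,0,0],[1,1.6,0,0.2,0,0,0],[1,1.9,0,0.2,0,0,0]]]'
python3 -m jog '[[[1,0.3,0,0,0,0,0],[1,0.6,0,0,0,0,0],[1,0.8,0,0,0,0,0]]]'
python3 - <<'E'
from h import *
st=bot.read_state();print(st['tool_pos'],st['wrist_force'],row(pt(-.178,0,.190),PY))
E
```

```text
time: 7.6
tool_pos: [0.3817, 0.2589, 0.1898]
tcp_rot: [-3.027, -0.842, -0.0]
wrist_force: [0.2, -0.2, -2.2]
width: 0.478
time: 7.98
tool_pos: [0.3884, 0.263, 0.1898]
tcp_rot: [-3.027, -0.842, -0.0]
wrist_force: [-0.2, -0.6, -2.0]
width: 0.479
[0.38840894 0.26297093 0.18980288] [-0.1799564  -0.61389133 -1.95616894] [-0.006  0.03  -0.02  -0.    -0.     0.001]
```

No lateral force, and the tip is inside the throat. Continuing.

```bash
python3 -m jog '[[[1,0.4,0,0,0,0,0],[1,0.8,0,0,0,0,0],[1,1.2,0,0,0,0,0],[1,1.6,0,0,0,0,0],[1,1.9,0,0,0,0,0]]]'
python3 - <<'E'
from h import *
st=bot.read_state();print(st['tool_pos'],st['wrist_force'],row(pt(-.118,0,.190),PY))
m=bot.camera_model('wrist'); im=bot.read_camera('wrist')
cv2.imwrite('pics/w7.png',im[:,:,::-1]); np.save('w7.npy',np.r_[m['rvec'],m['tvec']])
E
```

```text
time: 8.6
tool_pos: [0.4048, 0.2729, 0.1898]
tcp_rot: [-3.027, -0.842, -0.0]
wrist_force: [0.5, -0.2, -1.6]
width: 0.481
[0.40479115 0.2728718  0.18981348] [ 0.48878685 -0.19835961 -1.63957746] [ 4.079e+00  3.700e-02 -1.800e-02  0.000e+00 -0.000e+00  1.000e-03]
```

View pics/w7.png

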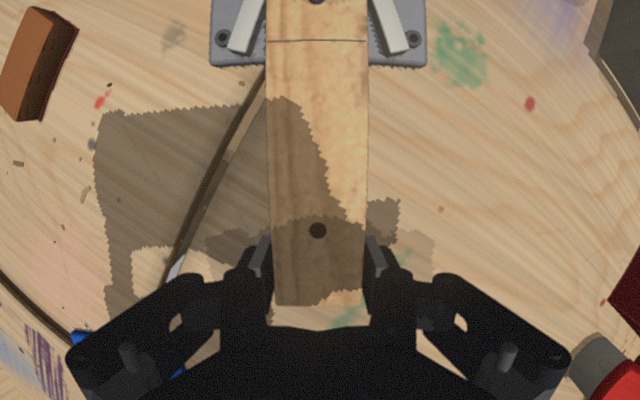

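Well aligned: the base plate spans columns 209–426 with its centre at 317.5, the strip's centre is at 317, and the front edge is level. I'll advance 34 mm, then go slowly.

```bash
python3 -m jog '[[[1,0.4,0,0,0,0,0],[1,0.8,0,0,0,0,0],[1,1.2,0,0,0,0,0],[1,1.6,0,0,0,0,0],[1,1.9,0,0,0,0,0]]]'
python3 -m jog '[[[1,0.3,0,0,0,0,0],[1,0.6,0,0,0,0,0],[1,0.9,0,0,0,0,0],[1,1.2,0,0,0,0,0],[1,1.4,0,0,0,0,0],[1,1.4,0,0,0,0,0]]]'
python3 - <<'E'
from h import *
st=bot.read_state();print(st['tool_pos'],st['wrist_force'],row(pt(-.118,0,.190),PY))
m=bot.camera_model('wrist'); im=bot.read_camera('wrist')
cv2.imwrite('pics/w8.png',im[:,:,::-1]); np.save('w8.npy',np.r_[m['rvec'],m['tvec']])
E
```

```text
time: 9.28
tool_pos: [0.421, 0.2827, 0.1898]
tcp_rot: [-3.027, -0.842, -0.0]
wrist_force: [-0.3, -0.4, -0.6]
width: 0.479
time: 10.02
tool_pos: [0.4329, 0.2898, 0.1898]
tcp_rot: [-3.027, -0.842, -0.0]
wrist_force: [0.1, -0.5, -1.5]
width: 0.478
[0.43288214 0.28980543 0.189791  ] [ 0.08333219 -0.53943358 -1.51027147] [ 0.799  0.036 -0.021  0.    -0.     0.001]
```

View pics/w8.png

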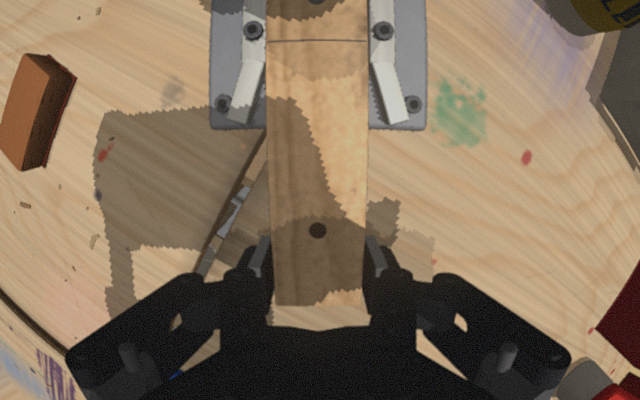

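```bash
python3 - <<'E'
from h import *
a=np.load('w8.npy'); m=dict(bot.camera_model('wrist')); m['rvec'],m['tvec']=a[:3],a[3:]
e=atz('wrist',[(240,129.5),(400,129.5),(426,129.5),(210,129.5)],.009,m)
h=atz('wrist',[(318,230.5)],.0335,m)
u=np.array([np.cos(PY),np.sin(PY)])
print(e[:,:2]@u,h[:,:2]@u,'hole to base edge mm',(e[:,:2]@u-h[:,:2]@u)*1e3, 'home at 35')
print(R.from_rotvec(a[:3]).as_matrix()@[u[0],u[1],0])
st=bot.read_state(); print((st['tool_pos'][:2]-h[0,:2])@u)
E
```

```text
[0.58097176 0.58116879 0.58181552 0.58165329] [0.53795527] hole to base edge mm [43.01648819 43.21351895 43.86025414 43.69801563] home at 35
[ 0.00130902 -0.96568114 -0.25972721]
-0.017741068406455878
```

```bash
python3 -m jog '[[[1,0.2,0,0,0,0,0],[1,0.4,0,0,0,0,0],[1,0.5,0,0,0,0,0],[1,0.6,0,0.05,0,0,0],[1,0.6,0,0.1,0,0,0]]]'
python3 -m jog '[[[1,0.05,0,0,0,0,0],[1,0.1,0,0,0,0,0]]]'
python3 -m jog '[[[1,0.05,0,0,0,0,0],[1,0.05,0,0,0,0,0]]]'
```

```text
time: 10.7
tool_pos: [0.4379, 0.2929, 0.1887]
tcp_rot: [-3.027, -0.842, 0.0]
wrist_force: [0.4, 0.1, -1.7]
width: 0.478
time: 10.95
tool_pos: [0.4387, 0.2934, 0.1888]
tcp_rot: [3.027, 0.842, -0.0]
wrist_force: [-0.4, -0.9, -1.8]
width: 0.481
time: 11.2
tool_pos: [0.4392, 0.2936, 0.1888]
tcp_rot: [-3.027, -0.842, -0.0]
wrist_force: [-0.5, -0.3, -0.6]
width: 0.479
```

```bash
for i in 1 2; do python3 -m jog '[[[1,0.05,0,0,0,0,0],[1,0.05,0,0,0,0,0]]]' | grep -v rot; done
python3 - <<'E'
from h import *
st=bot.read_state();print(st['tool_pos'],st['wrist_force'],st['torque'],st['joint_torque'])
E
```

```text
time: 11.45
tool_pos: [0.4395, 0.2938, 0.1887]
wrist_force: [0.4, -1.2, -1.5]
width: 0.478
time: 11.7
tool_pos: [0.4397, 0.294, 0.1886]
wrist_force: [-1.6, -1.2, -0.9]
width: 0.476
[0.43969724 0.29395447 0.18856571] [-1.55832784 -1.16351832 -0.88328425] [-0.17524838  0.22567143  0.01370958] [-8.11582734e-02 -4.17778337e+01 -2.98463112e+01 -3.05374700e-02
 -6.58706725e-01 -1.87314808e-02]
```

```bash
python3 -m jog '[[[1,0.05,0,0,0,0,0],[1,0.05,0,0,0,0,0]]]' | grep -v rot; python3 - <<'E'
from h import *
st=bot.read_state();u=np.array([np.cos(PY),np.sin(PY)]);print(st['tool_pos'],st['wrist_force'],st['wrist_force'][:2]@u)
m=bot.camera_model('wrist'); im=bot.read_camera('wrist')
cv2.imwrite('pics/w9.png',im[:,:,::-1]); np.save('w9.npy',np.r_[m['rvec'],m['tvec']])
im=bot.read_camera('scene')
cv2.imwrite('pics/s9.png',cv2.resize(im[170:280,195:335,::-1],None,fx=5.5,fy=5.5,interpolation=cv2.INTER_CUBIC))
E
```

```text
time: 11.95
tool_pos: [0.4399, 0.2941, 0.1884]
wrist_force: [-3.8, -1.2, 0.3]
width: 0.478
[0.43985236 0.29406214 0.18836413] [-3.78204212 -1.20093968  0.27601795] -3.859500093882915
```

View pics/w9.png

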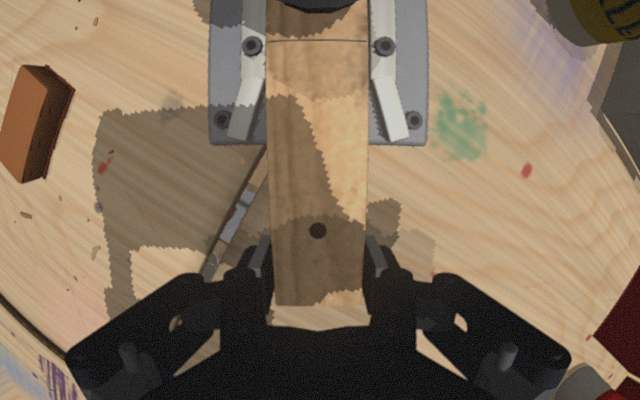

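View pics/s9.png

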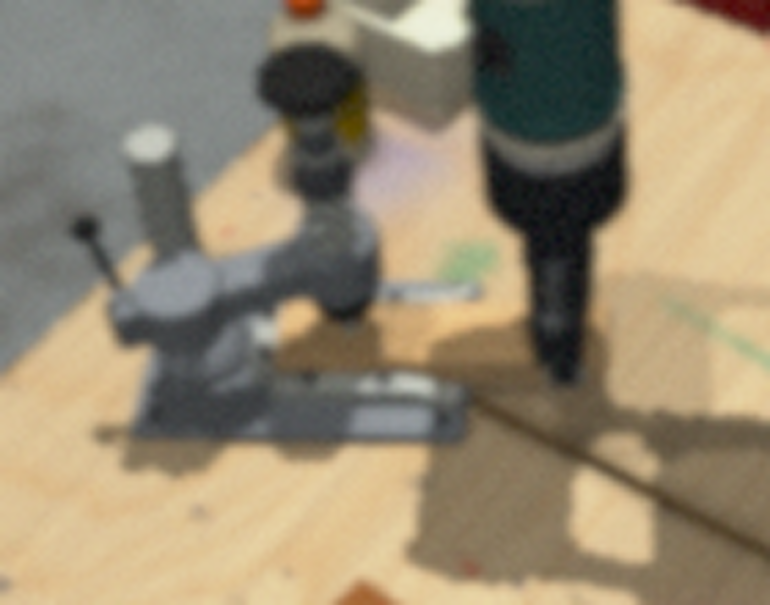

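Contact with the stop is 3.9 N, and the hole-to-plate-edge geometry gives 35.1 mm against 35 mm nominal, so the strip is home. I'll lower it gently onto the bed.

```bash
python3 -m jog '[[[1,0,0,0.05,0,0,0],[1,0,0,0.1,0,0,0],[1,0,0,0.1,0,0,0]]]' | grep -v rot; python3 -m jog '[[[1,0,0,0.05,0,0,0],[1,0,0,0.05,0,0,0]]]' | grep -v rot
```

```text
time: 12.42
tool_pos: [0.4398, 0.2941, 0.1875]
wrist_force: [-5.2, -3.3, 0.7]
width: 0.478
time: 12.68
tool_pos: [0.4398, 0.294, 0.187]
wrist_force: [-6.1, -2.8, 1.6]
width: 0.478
```

```bash
python3 -m jog '[[[0.45,0,0,0,0,0,0],[0.4,0,0,0,0,0,0],[0.3,0,0,0,0,0,0],[0.2,0,0,0,0,0,0],[0,0,0,0,0,0,0],[0,0,0,0,0,0,0]]]' | grep -v rot
python3 - <<'E'
from h import *
st=bot.read_state();u=np.array([np.cos(PY),np.sin(PY)]);print(st['tool_pos'],st['wrist_force'],st['wrist_force'][:2]@u)
m=bot.camera_model('wrist'); im=bot.read_camera('wrist')
cv2.imwrite('pics/w10.png',im[:,:,::-1]); np.save('w10.npy',np.r_[m['rvec'],m['tvec']])
E
```

```text
time: 13.42
tool_pos: [0.4405, 0.2944, 0.1873]
wrist_force: [0.5, 0.9, -0.3]
width: 0.995
[0.44045295 0.2943929  0.18725857] [ 0.4667249   0.8807219  -0.31913305] 0.8541540009514165
```

View pics/w10.png

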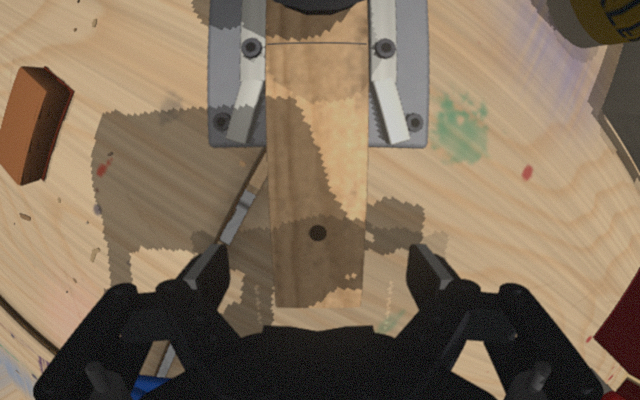

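```bash
python3 - <<'E'
from h import *
a=np.load('w10.npy'); m=dict(bot.camera_model('wrist')); m['rvec'],m['tvec']=a[:3],a[3:]
im=cv2.imread('pics/w10.png').astype(float).mean(2)
print(im[138:154,[215,235,400,420]].round(0).T)
u=np.array([np.cos(PY),np.sin(PY)])
for z in(.01,.005): 
  e=atz('wrist',[(240,146),(400,146)],z,m); print(e[:,:2]@u)
h=atz('wrist',[(317.7,233)],.031,m);print(h,h[:,:2]@u)
E
```

```text
[[ 87.  88.  90.  91.  83.  85.  75.  74.  59.  75.  90. 109. 103. 105.
  107. 109.]
 [116. 114. 102.  92.  80.  81.  77.  70.  66.  76.  97. 102.  98.  96.
   97. 101.]
 [199. 201. 200. 173. 136. 126. 124. 116. 101.  93. 131. 151. 160. 166.
  163. 165.]
 [146. 145. 146. 147. 143. 142. 133. 123. 112. 102. 125. 159. 162. 162.
  157. 157.]]
[0.581899   0.58207411]
[0.58146661 0.58164767]
[[0.45453938 0.30290228 0.031     ]] [0.54564646]
```

The fingers are open and the strip still lies home: it shifted about 0.2 mm on release, its edges lie between the bars at columns 266 and 369, and its hole is at (318,233). Next I'll retract up and look at the knob from above.

```bash
python3 -m jog '[[[0,-0.5,0,-2,0,0,0],[0,-2,0,-6,0,0,0],[0,-2,0,-12,0,0,0],[0.3,-2,0,-18,0,0,0],[0.6,-2,0,-24,0,0,0],[1,-1,0,-26,0,0,0],[1,2,0,-26,0,0,0],[1,4,0,-26,0,0,0],[1,4,0,-26,0,0,0]]]'
python3 - <<'E'
from h import *
st=bot.read_state();print(st['tool_pos'],st['wrist_force'],row(pt(0,0,.44),PY))
m=bot.camera_model('wrist'); im=bot.read_camera('wrist')
cv2.imwrite('pics/w11.png',im[:,:,::-1]); np.save('w11.npy',np.r_[m['rvec'],m['tvec']])
im=bot.read_camera('top')
cv2.imwrite('pics/t11.png',cv2.resize(im[95:215,190:330,::-1],None,fx=5,fy=5,interpolation=cv2.INTER_CUBIC))
E
```

```text
time: 14.6
tool_pos: [0.4753, 0.3154, 0.4469]
tcp_rot: [3.027, 0.842, -0.001]
wrist_force: [0.1, -0.9, 0.3]
width: -0.004
[0.4753043  0.31539102 0.44691783] [ 0.05985343 -0.86281612  0.30705277] [ 7.646e+00  4.400e-02  6.880e-01 -0.000e+00  0.000e+00  1.000e-03]
```

View pics/w11.png

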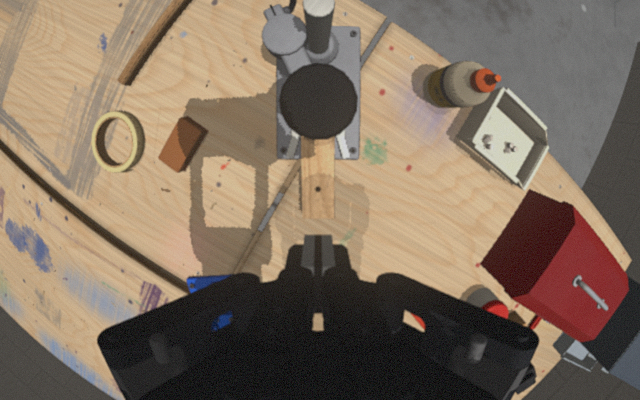

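View pics/t11.png

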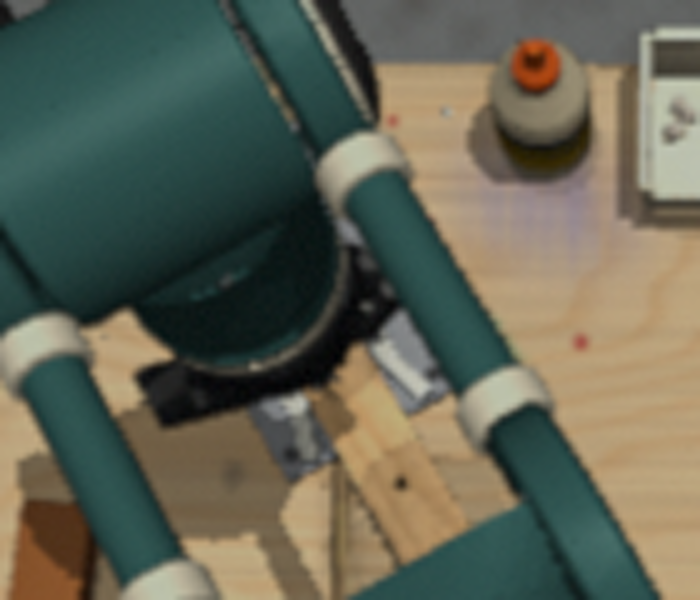

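```bash
python3 - <<'E'
from h import *
a=np.load('w11.npy'); m=dict(bot.camera_model('wrist')); m['rvec'],m['tvec']=a[:3],a[3:]
for z in(.2,.21,.22,.23,.24,.25):
    c=atz('wrist',[(318.5,101),(280,101),(357.5,101)],z,m)
    print(z,c[0],(c[0,:2]-O),np.linalg.norm(c[1]-c[2]))
E
```

```text
0.2 [0.54179921 0.35492926 0.2       ] [0.00079921 0.00042926] 0.05365678090568142
0.21 [0.54131568 0.35466283 0.21      ] [0.00031568 0.00016283] 0.051180263572158644
0.22 [0.54083215 0.35439641 0.22      ] [-0.00016785 -0.00010359] 0.04870374623863594
0.23 [0.54034863 0.35412998 0.23      ] [-0.00065137 -0.00037002] 0.04622722890511322
0.24 [0.5398651  0.35386356 0.24      ] [-0.0011349  -0.00063644] 0.04375071157159046
0.25 [0.53938158 0.35359713 0.25      ] [-0.00161842 -0.00090287] 0.041274194238067746
```

The knob's centre, at pixel (318.5,101), gives (0.541, 0.3545), which agrees with the press fit. Its rim is about 0.215 m high. I'll move above it and probe down.

```bash
python3 -m jog '[[[1,4,0,0,0,0,0],[1,7.65,0.05,1,0,0,0],[1,7.65,0.05,2,0,0,0],[1,7.65,0.05,2.6,0,0,0],[1,7.65,0.05,2.6,0,0,0],[1,7.65,0.05,2.6,0,0,0]]]' 
for i in 1 2 3; do python3 -m jog '[[[1,0,0,0.3,0,0,0],[1,0,0,0.5,0,0,0]]]' |grep -v rot; done
```

```text
time: 15.45
tool_pos: [0.5399, 0.3539, 0.422]
tcp_rot: [-3.026, -0.842, -0.001]
wrist_force: [0.7, -0.1, 0.5]
width: -0.004
time: 15.7
tool_pos: [0.5403, 0.3541, 0.4165]
wrist_force: [0.1, -0.1, 0.5]
width: 0.0
time: 15.95
tool_pos: [0.5404, 0.3541, 0.4109]
wrist_force: [-0.2, -0.1, 0.5]
width: 0.004
time: 16.2
tool_pos: [0.5405, 0.3541, 0.4059]
wrist_force: [0.5, -0.1, 0.5]
width: -0.002
```

```bash
for i in 1 2 3 4 5; do python3 -m jog '[[[1,0,0,0.2,0,0,0],[1,0,0,0.4,0,0,0]]]' |grep -v -e rot -e wid; done
```

```text
time: 16.45
tool_pos: [0.5405, 0.3542, 0.4022]
wrist_force: [0.4, 0.4, -0.1]
time: 16.7
tool_pos: [0.5405, 0.3542, 0.3986]
wrist_force: [-0.4, 0.1, 2.0]
time: 16.95
tool_pos: [0.5405, 0.3542, 0.3944]
wrist_force: [0.4, -0.2, 1.5]
time: 17.2
tool_pos: [0.5405, 0.3542, 0.3903]
wrist_force: [-1.0, -0.3, 2.3]
time: 17.45
tool_pos: [0.5405, 0.3541, 0.3862]
wrist_force: [0.6, 0.4, 2.7]
```

Contact at TCP z ≈ 0.399, so the knob's top is about 0.226 m. Pressing on slowly.

```bash
for i in 1 2 3 4; do python3 -m jog '[[[1,0,0,0.15,0,0,0],[1,0,0,0.3,0,0,0]]]' |grep -v -e rot -e wid; done
```

```text
time: 17.7
tool_pos: [0.5405, 0.3542, 0.3833]
wrist_force: [-1.2, -0.1, 1.6]
time: 17.95
tool_pos: [0.5405, 0.3541, 0.3803]
wrist_force: [-0.2, -1.0, 0.8]
time: 18.2
tool_pos: [0.5405, 0.3542, 0.3773]
wrist_force: [-0.0, -0.2, 2.4]
time: 18.45
tool_pos: [0.5405, 0.3542, 0.3745]
wrist_force: [-0.7, -0.8, 4.2]
```

```bash
for i in 1 2; do python3 -m jog '[[[1,0,0,0.1,0,0,0],[1,0,0,0.2,0,0,0]]]' |grep -v -e rot -e wid; done
```

```text
time: 18.7
tool_pos: [0.5405, 0.3542, 0.3726]
wrist_force: [-0.0, -0.3, 6.2]
time: 18.95
tool_pos: [0.5406, 0.3543, 0.3713]
wrist_force: [-1.5, -0.7, 6.8]
```

```bash
python3 -m jog '[[[1,0,0,0.1,0,0,0],[1,0,0,0.2,0,0,0]]]' |grep -v -e rot -e wid; python3 -m jog '[[[1,0,0,0.1,0,0,0],[1,0,0,0.1,0,0,0]]]' |grep -v -e rot -e wid
```

```text
time: 19.2
tool_pos: [0.5407, 0.3542, 0.3695]
wrist_force: [-0.1, -1.1, 8.3]
time: 19.45
tool_pos: [0.5406, 0.3543, 0.3686]
wrist_force: [-0.4, -1.0, 7.4]
```

```bash
for i in 1 2; do python3 -m jog '[[[1,0,0,0.05,0,0,0],[1,0,0,0.1,0,0,0]]]' |grep -v -e rot -e wid; done
```

```text
time: 19.7
tool_pos: [0.5407, 0.3543, 0.3678]
wrist_force: [-1.0, -1.6, 9.2]
time: 19.95
tool_pos: [0.5407, 0.3543, 0.367]
wrist_force: [-1.0, -0.5, 10.8]
```

```bash
python3 -m jog '[[[1,0,0,0.05,0,0,0],[1,0,0,0.1,0,0,0]]]' |grep -v -e rot -e wid
```

```text
time: 20.2
tool_pos: [0.5408, 0.3544, 0.3668]
wrist_force: [-2.2, -2.0, 13.5]
```

```bash
python3 -m jog '[[[1,0,0,0.05,0,0,0],[1,0,0,0.05,0,0,0],[1,0,0,0.05,0,0,0]]]' |grep -v -e rot -e wid
python3 - <<'E'
from h import *
for i in range(2):
    im=bot.read_camera('scene'); st=bot.read_state(); print(st['tool_pos'],st['wrist_force'])
cv2.imwrite('pics/s12.png',cv2.resize(im[150:280,195:335,::-1],None,fx=4.5,fy=4.5,interpolation=cv2.INTER_CUBIC))
E
```

```text
time: 20.58
tool_pos: [0.5408, 0.3544, 0.3667]
wrist_force: [-2.3, -1.7, 12.9]
[0.54083403 0.35436392 0.36672987] [-2.88364652 -1.10455648 13.65208203]
[0.54082134 0.35439305 0.36672813] [-1.37288132 -1.2604743  13.0635307 ]
```

View pics/s12.png

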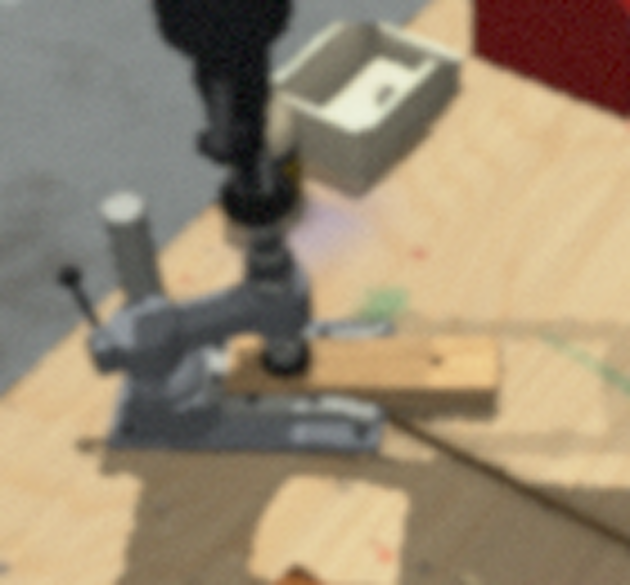

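The pad is on the strip at (287,360), and the force now rises about 12 N/mm, which is rubber only: this is the firm stop. One small extra nudge, then release.

```bash
python3 -m jog '[[[1,0,0,0.05,0,0,0],[1,0,0,0.08,0,0,0],[1,0,0,0.08,0,0,0]]]' |grep -v -e rot -e wid
python3 -m jog '[[[1,0,0,-0.3,0,0,0],[1,0,0,-0.8,0,0,0],[1,0,0,-1.4,0,0,0],[1,0,0,-2,0,0,0],[1,0,0,-2.6,0,0,0],[1,0,0,-3.2,0,0,0],[1,0,0,-4,0,0,0],[1,0,0,-6,0,0,0],[1,-4,0,-8,0,0,0],[1,-9,0,-8,0,0,0],[1,-9,0,-8,0,0,0],[1,-9,0,-8,0,0,0]]]'
python3 - <<'E'
from h import *
m=bot.camera_model('wrist'); im=bot.read_camera('wrist')
cv2.imwrite('pics/w13.png',im[:,:,::-1]); np.save('w13.npy',np.r_[m['rvec'],m['tvec']])
im=bot.read_camera('scene')
cv2.imwrite('pics/s13.png',cv2.resize(im[150:280,195:335,::-1],None,fx=4.5,fy=4.5,interpolation=cv2.INTER_CUBIC))
E
```

```text
time: 21.05
tool_pos: [0.5409, 0.3544, 0.3665]
wrist_force: [-3.4, -1.9, 15.5]
time: 22.55
tool_pos: [0.4636, 0.3078, 0.4441]
tcp_rot: [-3.026, -0.842, -0.003]
wrist_force: [1.1, -0.6, 0.0]
width: -0.0
```

View pics/w13.png

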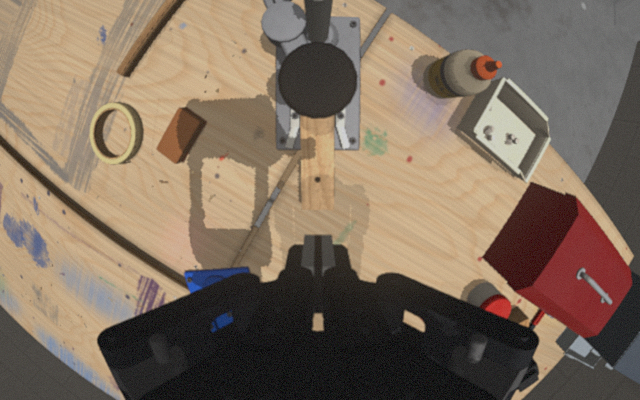

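View pics/s13.png

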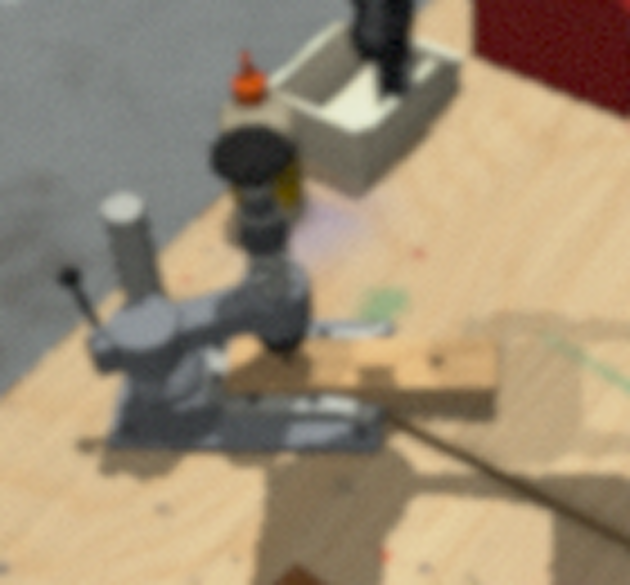

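```bash
python3 - <<'E'
from h import *
a=np.load('w13.npy'); m=dict(bot.camera_model('wrist')); m['rvec'],m['tvec']=a[:3],a[3:]
h=atz('wrist',[(317.5,180)],.031,m); u=np.array([np.cos(PY),np.sin(PY)])
print(h,'hole in press x mm',((h[:,:2]-O)@u)*1e3,'y',((h[:,:2]-O)@[-u[1],u[0]])*1e3)
A=cv2.imread('pics/scene0.png').astype(int); B=bot.read_camera('scene')[:,:,::-1]; cv2.imwrite('pics/s14f.png',B)
k=(slice(165,205),slice(235,270)); best=[]
t=A[k].astype(np.uint8); r=cv2.matchTemplate(np.ascontiguousarray(B[155:215,225:280]),t,cv2.TM_CCOEFF_NORMED); print(cv2.minMaxLoc(r),'expect loc (10,10)')
st=bot.read_state();print(st['time'],st['wrist_force'])
E
```

```text
[[0.45381231 0.302268   0.031     ]] hole in press x mm [-101.63573667] y [0.22976069]
(-0.2649233043193817, 0.9981329441070557, (0, 20), (10, 10)) expect loc (10,10)
22.7 [-0.16048693 -0.06173152 -0.04327067]
```

The knob matches its starting picture exactly (template match 0.998, zero shift). The strip is home within measurement error, and the arm is clear. Handing in.

```bash
python3 - <<'E'
from workcell import bot
print(bot.finish_job()); print(bot.read_state()['time'])
E
```

```text
the job is handed in; nothing more can be done
None
the job is handed in; nothing more can be done
```

I slid the strip dowel end first into the grey press until it met the end stop. Then I set it down, let go, pressed the knob to the firm second stop and let it spring back up. The job was handed in at about 22.7 s; no verdict was reported.

- **Insertion:** There was no noticeable side force going in. The push against the end stop reached about 7 N.
- **Press force:** The knob moved about 24 mm to the first stop, then about 8 mm more. Past that the force rose at about 12 N/mm, as the rubber alone would. The peak was 15.5 N, below the 25 N limit.
- **Knob:** In the last scene picture the knob is exactly where it was at the start (template match 0.998, no shift). The wrist force was about 0 and the gripper was clear.
- **Strip position:** The checks differ slightly. The plate edge put the empty hole 35.1 mm behind it before release and about 36 mm after, with 35 mm nominal. The last view put the hole 101.6 mm before the ram axis, with 100 mm nominal. That is within 2 mm and about the camera accuracy, so I did not adjust it.
- **Not confirmed by sight:** The dowel is hidden under the head, so that it is flush rests only on the travel and force. I also saw no sign that the other things on the bench had moved, but I did not measure them.

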